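# Change the specimen on the inverted microscope

## Robot

A 6-joint arm with a two-finger parallel gripper is mounted at the origin on the work surface. World frame = base frame: x ahead of the robot, y to its left, z up, the work surface at z = 0. Lengths are in m, angles in rad, forces in N, time in s.
With the tool pointing down it reaches from about 0.25 to 0.725 m from the base axis. Payload 9.7 kg.
Tool frame: the origin (TCP) lies at the very end of the fingers, on their centre line; the grasp point (between the pads) lies 19 mm behind it (env.grip_point_offset is the distance from the TCP to the grasp point, in m); z points along the fingers, y is the line along which they close (so a half turn about z gives the same grasp; the last joint's range is limited). The gripper opens to 85 mm and grips with 20 to 120 N. Pads are 22 mm wide; open, the fingers measure 114 mm over their backs; the gripper's body (76 mm by 85 mm) begins 54 mm behind the grasp point. The pads swing forward as they close: fully open they stand 13 mm farther back than shut.
Start: joints at [1.282, 0.087, 0.176, 1.66, 0, 1.571], TCP at [0.157, 0.527, 0.231] pointing down, gripper open.
Joint ranges: [-3.13, 3.13], [-0.85, 1.81], [-1.15, 1.24], [-2.2, 2.28], [-1.44, 1.52], [-3.14, 3.14]. Speed limits (rad/s): [2.22, 2.22, 2.57, 3.14, 3.14, 3.14].

## Interface

Orientations are given as a rotation vector (axis times angle).
In Python, from workcell import env gives the robot as it stands.
- The arm moves only by the tool send_rows, never from a script. Its argument "increments" is text: rows parted by semicolons, each of 7 numbers parted by spaces: the shift along the tool's x, y, z in cm, then the turn, a rotation vector about the tool's x, y, z in rad, then the closure in counts, from 0 (fully open) to 255 (shut). In form: x y z wx wy wz fingers; .... A call has exactly 10 rows; each row is the pose to reach, as a shift and turn from the pose commanded when the call began, along the tool's axes at that moment; what a row does not reach only later rows make up. A row lasts 1/12 s, in which the tool goes at most 41.7 mm and 7.16 degrees, less where a joint would pass 70% of its speed; a pose out of reach is approached as far as the arm can. A call with a gripper value outside its range is refused whole. The fingers move at their own pace and stop on an object; "force" is the grip in N (left out, the last holds). Time passes only in rows, so rows that repeat a pose let the fingers close, or fill a call up. It gives the time, the measured TCP pose, the force, the opening and the grip force at its end, in the units of the state.
- env.get_obs(): the state, without advancing time (a new reading comes with each control period).
- env.snapshot(name): name is "scene" or "top"; returns the picture (420x560x3 uint8, red, green, blue); there is no depth.
- env.camera_params(name): a dict with "camera_matrix" (3x3 intrinsics, pixels), "distortion" ([k1, k2, p1, p2, k3] as OpenCV has them; the pictures are not rectified), "R" (3x3) and "t" (3): a world point X has camera coordinates R X + t. Camera axes: x right, y down, z forward; pixel columns grow to the right and rows downward; lengths in m; the calibration is good to about 2 mm. A picture is of the moment at which its call begins. camera_params takes no time and is no camera call.
- env.sign_off(): hands the job in; it is judged then, once.
Trained networks look in the newest picture that a camera, given by its name, has taken for a name from the list of things; names that differ only in an ending like _2 or _b are one class to them, and where a whole thing is asked for, a point or a joint stands for the part that bears it (a point fixed in the world has none). Each returns a list of dicts, best first, with "conf" (0 to 1); they miss things now and then, are a little off and sometimes report something else, mostly with a low value. They report only what shows in the picture. A call takes as long as a camera call.
- env.search_frame(camera, label): "location" ([column, row] in pixels, amid what is visible of it).
- env.regions_of(camera, label): "pixels" (420x560 bool, what is visible of it) and "location" ([column, row] in pixels, amid what is visible of it).
- env.mark_of(camera, label): "location" ([column, row] in pixels: a listed point, or the origin of a listed thing).
The state is a dict: "t": time; "joint_pos": joint angles; "qvel": joint speeds; "joint_efforts": joint torques, N m; "tcp_pos": TCP position; "ee_rot": TCP orientation; "force": force on the tool from outside, world axes, zero at the start; "wrist_torque": the same for the moment, N m; "grip_width": finger opening in m; "grip_force": force on a finger pad.
Only numpy, scipy, OpenCV 4.12 (cv2) and the standard library are available. Lean on these libraries where they do the work, as an engineer would, in place of code of your own. Each camera call takes 0.05 s, during which the arm holds its last target. There are 200 camera calls.

## Task

Change the specimen on the microscope: stand the bottle and the canister from the storage channel in the steel tray so that the large mount between them can be reached, move the finished small mount from the microscope stage into the tray, and set the large mount centred over the stage opening. Then put the bottle and the canister back in the channel, each just where it stood before; the small mount stays in the tray. Keep everything upright and let go of it all.

Things in the scene. Friction and masses are not known exactly. Their poses are not given: they have to be found in the camera images.
- bottle: Round amber glass bottle with a narrower black cap, one of the two containers in the channel. Body 40 mm diameter, straight up to 66 mm; cap 31 mm diameter from 72 to 86 mm (total height 86 mm), 130 g. Origin: centre of its underside; z up.
- canister: Square white plastic canister with a slightly smaller grey lid, the other container in the channel. Body 38 x 38 mm, 68 mm high, lid 34 x 34 mm up to 80 mm (total height), 130 g. Origin: centre of its underside; x and y along its sides, roughly those of the channel; z up.
- large_mount: The next specimen: beige resin disc, 40 mm diameter, 25 mm high, 60 g, with a rectangular steel inlay in its top. Starts in the middle of the channel between bottle and canister, with only about 13 to 17 mm free to each of them. Origin: centre of its underside; z up.
- small_mount: The finished specimen: beige resin disc, 30 mm diameter, 20 mm high, 35 g, with a round steel inlay in its top. Starts on the microscope stage, at most 8 mm off its centre. Origin: centre of its underside; z up.
- channel: Fixed aluminium storage channel, 200 mm along its x, 64 mm along its y, open at both ends and above. Floor 4 mm thick; long side walls 4 mm thick, 56 mm apart inside, 30 mm high overall. Rings on the floor mark places at x = -54, 0, +54 mm; the containers stand on the outer two, either way round. The large mount can only be gripped with the fingers along x. Origin: centre of the underside; z up.
- tray: Fixed low steel tray, the side area. Outside 190 mm along its x, 250 mm along its y, rim 16 mm high, wall and floor 3 mm thick. Loose black tweezers (130 mm long, 10 mm wide, 7 mm high) lie in it along its y, centred at about x = +75 mm, y = 0; the rest is empty. Origin: centre of its underside on the bench; z up.
- microscope: Fixed inverted microscope. Black stage plate on top, open above: 220 mm along its x, 180 mm along its y, upper face 190 mm above the bench; bright round insert of 110 mm with a small dark opening at its centre (flush; things stand on it). Origin: on the bench straight below the opening; z up. From y = -140 mm its body is 222 mm high, from y = -230 mm the head and eyepieces rise to about 350 mm.

How it is judged:
On the way, in this order (a step that is already met when the one before it is completed fails the run):
1. bottle and canister both stand in the tray (x of bottle in the frame of tray between -0.092 and 0.092 m and y of bottle in the frame of tray between -0.122 and 0.122 m and height (world z) of each of bottle, canister below 0.01 m and angle between each of bottle, canister's own z axis and vertical below 0.12 rad and x of canister in the frame of tray between -0.092 and 0.092 m and y of canister in the frame of tray between -0.122 and 0.122 m and linear speed of each of bottle, canister below 0.02 m/s and angular speed of each of bottle, canister below 0.3 rad/s), for 0.2 s.
2. the large mount stands on the stage, centred over the opening (horizontal distance between large_mount and microscope below 0.012 m and height (world z) of large_mount between 0.185 and 0.195 m and angle between large_mount's own z axis and vertical below 0.12 rad and linear speed of large_mount below 0.02 m/s and angular speed of large_mount below 0.3 rad/s), for 0.2 s.
At the end, for the whole second after the job is handed in: The large mount stands upright on the microscope stage within 12 mm of the centre of the opening; the small mount stands upright on the tray's floor; bottle and canister stand upright in the channel, each within 15 mm of where it stood at the start; all at rest and released (all of step 2 and x of small_mount in the frame of tray between -0.092 and 0.092 m and y of small_mount in the frame of tray between -0.122 and 0.122 m and height (world z) of small_mount below 0.01 m and angle between each of small_mount, bottle, canister's own z axis and vertical below 0.12 rad and linear speed of each of small_mount, bottle, canister below 0.02 m/s and angular speed of each of small_mount, bottle, canister below 0.3 rad/s and distance of each of bottle, canister from where it was at the start of the episode below 0.015 m); the robot touches nothing.
It fails at once if bottle or canister tipped over (angle between any of bottle, canister's own z axis and vertical above 0.7 rad).
It also fails if it takes over 136 s, if anything falls off the work surface, if the arm or the gripper's body presses on something with over 40 N, if the wrist force passes 120 N, or if a joint passes its speed limit or range.

## Working session

There is one attempt and no reset: what is moved stays moved. The work goes in short steps, Python scripts to look and compute and a tool call to move; the robot and the scene stay as the last step left them, time stands still between calls to the robot, and variables do not carry over. Pictures are saved under pics/ and viewed, at most 14 in all, crops included, and the job is handed in when it is done.

Besides the shell and the picture viewer there is one more tool, called after "Call:" as name(argument=value, ...) on one line, values as JSON. send_rows: Moves the arm, as the interface text tells. Its arguments: {"type":"object","properties":{"increments":{"type":"string"},"force":{"type":"number"}},"required":["increments"]}

```bash
mkdir -p pics; ls; python3 - <<'E'
from workcell import env
import cv2, numpy as np
for n in ("scene","top"):
    im=env.snapshot(n); cv2.imwrite(f"pics/{n}0.png",im[:,:,::-1])
    c=env.camera_params(n); R=np.array(c["R"]);t=np.array(c["t"])
    print(n,np.round(-R.T@t,3),np.round(R[2],3),np.round(np.array(c["camera_matrix"]),0).tolist(),c["distortion"])
    for l in ("bottle","canister","large_mount","small_mount","channel","tray","microscope"):
        print(l,[(np.round(d["location"],1).tolist(),round(d["conf"],2)) for d in env.mark_of(n,l)[:2]],[(np.round(d["location"],1).tolist(),round(d["conf"],2)) for d in env.search_frame(n,l)[:2]])
o=env.get_obs();print(o, env.grip_point_offset)
E
```

```text
pics
scene [ 1.013 -0.291  0.876] [-0.51   0.302 -0.805] [[478.0, 0.0, 279.0], [0.0, 478.0, 209.0], [0.0, 0.0, 1.0]] [0.04147078 0.         0.         0.         0.        ]
bottle [([290.5, 248.5], 0.79)] [([293.8, 234.4], 0.61)]
canister [([262.9, 213.1], 0.82)] [([264.8, 201.9], 0.98), ([89.2, 308.9], 0.63)]
large_mount [([278.6, 229.0], 0.52)] [([276.3, 221.9], 0.78)]
small_mount [([120.4, 257.6], 0.58), ([278.3, 232.6], 0.21)] [([119.9, 258.0], 0.78)]
channel [([276.2, 228.0], 0.76)] [([283.6, 239.4], 0.89)]
tray [([397.5, 179.3], 0.68)] [([397.5, 175.2], 0.84)]
microscope [([143.8, 312.8], 0.77)] [([90.4, 308.0], 0.75)]
top [ 0.436 -0.008  1.246] [ 0.106  0.016 -0.994] [[437.0, 0.0, 278.0], [0.0, 437.0, 211.0], [0.0, 0.0, 1.0]] [-0.11223177  0.          0.          0.          0.        ]
bottle [([277.1, 208.2], 0.71)] [([280.2, 211.5], 0.73)]
canister [([279.7, 251.2], 0.65)] [([452.8, 225.7], 0.69), ([278.9, 249.7], 0.65)]
large_mount [([278.1, 233.1], 0.61)] [([282.7, 223.6], 0.63)]
small_mount [([410.7, 211.6], 0.53)] [([412.7, 216.0], 0.46)]
channel [([278.3, 231.3], 0.59)] [([282.8, 235.7], 0.79)]
tray [([171.4, 225.2], 0.74)] [([175.1, 227.2], 0.59)]
microscope [] [([455.0, 224.0], 0.88)]
{'t': 1.5, 'joint_pos': array([ 1.28202141e+00,  8.69019966e-02,  1.75923771e-01,  1.65980181e+00,
       -1.81050237e-05,  1.57081892e+00]), 'qvel': array([ 7.61471481e-04,  4.22217641e-04,  1.83744261e-03,  4.13977205e-04,
       -6.01972712e-05, -8.06083722e-04]), 'joint_efforts': array([ 3.87252412e-04, -5.20095420e+01,  4.64856541e+01,  1.83805641e-03,
        2.59404760e-05, -1.68522817e-06]), 'tcp_pos': array([0.15663426, 0.52722953, 0.23129528]), 'ee_rot': array([4.52064316e-01, 3.10887680e+00, 2.12301677e-05]), 'force': array([-0.28601595, -0.42101316,  0.54145267]), 'wrist_torque': array([ 0.03491673,  0.00681267, -0.00688585]), 'grip_force': 0.0, 'grip_width': 0.08568150070501049} 0.0187
```

View pics/scene0.png

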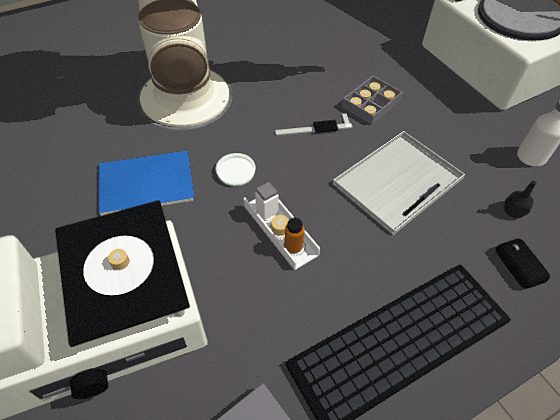

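View pics/top0.png

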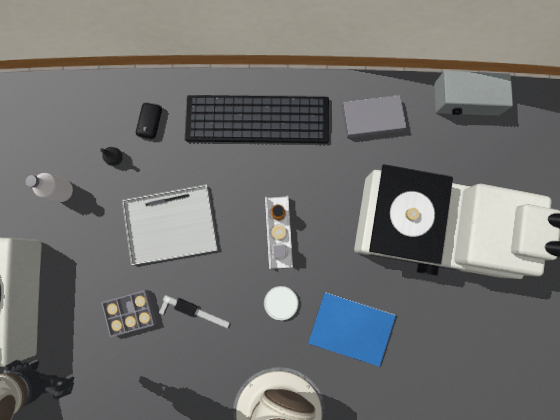

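```bash
cat > h.py <<'E'
import cv2, numpy as np
from scipy.optimize import minimize
from scipy.spatial.transform import Rotation as Rn
from workcell import env
def proj(cam,P):
    c=env.camera_params(cam)
    return cv2.projectPoints(np.float64(P).reshape(-1,1,3),cv2.Rodrigues(np.array(c["R"]))[0],np.array(c["t"],float),np.array(c["camera_matrix"]),np.array(c["distortion"]))[0].reshape(-1,2)
def plane(cam,px,z):
    c=env.camera_params(cam);R=np.array(c["R"]);t=np.array(c["t"])
    u=cv2.undistortPoints(np.float64(px).reshape(-1,1,2),np.array(c["camera_matrix"]),np.array(c["distortion"])).reshape(-1,2)
    d=np.c_[u,np.ones(len(u))]@R; o=-R.T@t
    return o+d*((z-o[2])/d[:,2])[:,None]
def circ(r,z,n=32):
    a=np.arange(n)*2*np.pi/n; return np.c_[r*np.cos(a),r*np.sin(a),0*a+z]
def box(a,b,z0,z1): return np.array([[x,y,z] for x in(-a/2,a/2) for y in(-b/2,b/2) for z in(z0,z1)])
M=dict(bottle=[np.r_[circ(.02,0),circ(.02,.066)],np.r_[circ(.0155,.072),circ(.0155,.086)],np.r_[circ(.02,.066),circ(.0155,.072)]],
 canister=[box(.038,.038,0,.068),box(.034,.034,.068,.08)],
 large_mount=[np.r_[circ(.02,0),circ(.02,.025)]],small_mount=[np.r_[circ(.015,0),circ(.015,.02)]],
 channel=[box(.2,.064,0,.004),*[box(.2,.004,0,.03)+[0,s*.03,0] for s in(-1,1)]],tray=[box(.19,.25,0,.016)])
def sil(cam,name,x,y,z,yaw,S=4):
    m=np.zeros((420*S,560*S),np.uint8); Rz=Rn.from_euler('z',yaw).as_matrix()
    for p in M[name]:
        h=cv2.convexHull(np.float32(proj(cam,p@Rz.T+[x,y,z])*S+S/2))
        cv2.fillConvexPoly(m,np.int32(h),255)
    return cv2.resize(m,(560,420),interpolation=cv2.INTER_AREA)/255.
def fit(name,x0,y0,z,yaw0=0,useyaw=False,cams=("scene","top"),block=None,snap=True):
    ms={}
    for c in cams:
        if snap: env.snapshot(c)
        r=env.regions_of(c,name)
        r=[q for q in r if np.linalg.norm(np.array(q["location"])-proj(c,[[x0,y0,z+.02]])[0])<30]
        if r: ms[c]=np.array(r[0]["pixels"],float)
    def f(p):
        e=0
        for c,m in ms.items():
            s=sil(c,name,p[0],p[1],z,p[2] if useyaw else yaw0); k=1 if block is None else 1-block[c]
            e+=(abs(s-m)*k).sum()/m.sum()
        return e
    p0=np.array([x0,y0,yaw0]) if useyaw else np.array([x0,y0])
    n=len(p0); S=np.r_[[p0],p0+np.diag([.012,.012,.15][:n])]
    r=minimize(f,p0,method="Nelder-Mead",options=dict(initial_simplex=S,xatol=2e-4,fatol=1e-4))
    return r.x,r.fun,list(ms)
E
python3 - <<'E'
from h import *
a=plane("top",[[278.3,231.3],[171.4,225.2],[412,213]],0); print(a.round(3))
ch=fit("channel",*a[0,:2],0,-1.57,True);print("channel",ch)
tr=fit("tray",*a[1,:2],0,0.1,True);print("tray",tr)
for n,p in (("bottle",[277,208]),("canister",[279.7,251]),("large_mount",[278,233])):
    q=plane("top",[p],.004)[0]; print(n,fit(n,*q[:2],.004,ch[0][2],n=="canister"))
q=plane("top",[[411,213]],.19)[0]; print("small",fit("small_mount",*q[:2],.19))
im=env.snapshot("top"); g=cv2.inRange(im,(190,190,190),(255,255,255)); g[:180]=0;g[250:]=0;g[:,:382]=0;g[:,440:]=0
h=cv2.convexHull(np.argwhere(g)[:,::-1].astype(np.float32)).reshape(-1,2)
w=plane("top",h,.19)[:,:2]; print("insert",cv2.minEnclosingCircle(np.float32(w)),cv2.fitEllipse(np.float32(w)))
im=env.snapshot("scene"); g=cv2.inRange(im,(170,170,170),(255,255,255)); g[:228]=0;g[298:]=0;g[:,:80]=0;g[:,158:]=0
h=cv2.convexHull(np.argwhere(g)[:,::-1].astype(np.float32)).reshape(-1,2)
w=plane("scene",h,.19)[:,:2]; print("insert",cv2.minEnclosingCircle(np.float32(w)),cv2.fitEllipse(np.float32(w)))
E
```

```text
[[ 0.511  0.01   0.   ]
 [ 0.522  0.319  0.   ]
 [ 0.57  -0.375  0.   ]]
channel (array([0.50908819, 0.01136918, 0.08166566]), np.float64(1.4857910409040873), ['scene', 'top'])
tray (array([0.52248528, 0.32660497, 0.1924555 ]), np.float64(0.04219880845739311), ['scene'])
bottle (array([0.56080635, 0.01349356]), np.float64(0.10007419183889774), ['top'])
canister (array([0.45247814, 0.00791989, 0.01478365]), np.float64(0.19617052043448782), ['scene', 'top'])
large_mount (array([0.50650555, 0.01143649]), np.float64(0.36320276623660613), ['scene', 'top'])
small (array([ 0.54602055, -0.31409907]), np.float64(0.318437055981813), ['scene', 'top'])
insert ((0.5491920113563538, -0.31864774227142334), 0.054411280900239944) ((0.5489556193351746, -0.31881022453308105), (0.10766185075044632, 0.10817243903875351), 15.990556716918945)
insert ((0.5480592846870422, -0.31675970554351807), 0.05531184747815132) ((0.5480737686157227, -0.31695836782455444), (0.10943105071783066, 0.10999210178852081), 37.78048324584961)
```

```bash
python3 - <<'E'
from h import *
out=[]
for c,(x,y) in (("top",(240,180)),("scene",(230,170))):
    im=env.snapshot(c)[:,:,::-1].copy(); S=4
    b=cv2.resize(im[y:y+110,x:x+100],None,fx=S,fy=S,interpolation=cv2.INTER_CUBIC)
    for n,p,z,yw,col in (("channel",(.509,.0105),0,.05,(0,255,0)),("bottle",(.561,.0135),.004,0,(255,0,0)),("canister",(.4525,.008),.004,.03,(0,0,255)),("large_mount",(.5065,.0115),.004,0,(255,255,0))):
        Rz=Rn.from_euler('z',yw).as_matrix()
        for q in M[n]:
            h=cv2.convexHull(np.float32((proj(c,q@Rz.T+[*p,z])-[x,y]+.5)*S)); cv2.polylines(b,[np.int32(h)],True,col,1)
    out.append(b)
cv2.imwrite("pics/ov.png",np.hstack(out))
E
```

```text
(no output)
```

View pics/ov.png

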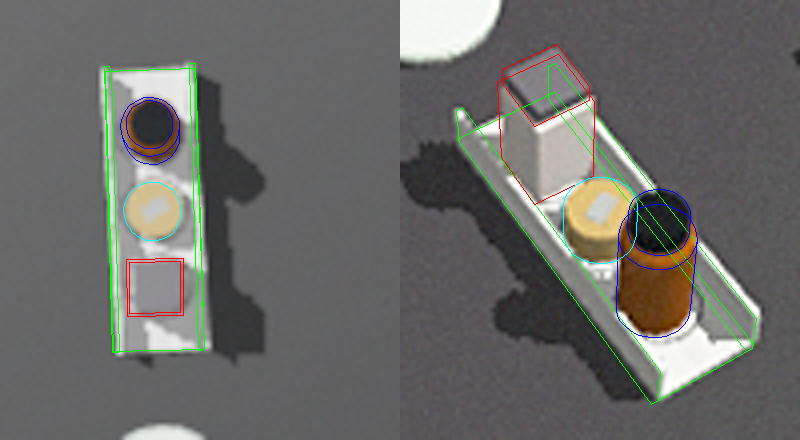

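Call:
send_rows(increments="-1 -0.7 0 0 0 -0.03 0; -4 -3 0 0 0 -0.1 0; -7 -5 0 0 0 -0.17 0; -10 -7.2 0 0 0 -0.24 0; -13 -9.4 0.5 0 0 -0.3 0; -16 -11.5 1 0 0 -0.35 0; -19 -13.7 1.3 0 0 -0.35 0; -22 -16 1.7 0 0 -0.35 0; -25 -18 1.7 0 0 -0.35 0; -28 -20 1.7 0 0 -0.35 0", force=40)

```text
t: 3.73
tcp_pos: [0.3687, 0.2541, 0.2143]
ee_rot: [-0.096, 3.14, 0.0]
force: [0.4, 0.8, -0.5]
grip_width: 0.0853
grip_force: 0.0
```

```bash
cat >> h.py <<'E'
def shift(x,y,z,yaw,p=None,R=None,show=True):
    """shift in tool axes (cm) and turn to reach tcp x,y,z with finger line at yaw; returns new pose for chaining"""
    if p is None:
        o=env.get_obs(); p=o["tcp_pos"]; R=Rn.from_rotvec(o["ee_rot"]).as_matrix()
    Y=np.array([np.cos(yaw),np.sin(yaw),0]);Z=np.array([0,0,-1.]);T=np.c_[np.cross(Y,Z),Y,Z]
    q=np.array([x,y,z])
    if show: print((R.T@(q-p)*100).round(1),Rn.from_matrix(R.T@T).as_rotvec().round(3))
    return q,T
E
python3 - <<'E'
from h import *
print(env.get_obs()["tcp_pos"])
a=shift(.561,.0135,.16,1.63)
a=shift(.561,.0135,.036,1.63,*a)
E
```

```text
[0.3687398  0.2540753  0.21433563]
[-17.7 -25.2   5.4] [0.    0.    0.002]
[ 0.   0.  12.4] [0. 0. 0.]
```

Call:
send_rows(increments="-2 -3 1 0 0 0 0; -4 -6 2 0 0 0 0; -6.2 -9 3 0 0 0 0; -8.4 -12 4 0 0 0 0; -10.6 -15 5 0 0 0 0; -12.8 -18 5.4 0 0 0 0; -15 -21.3 5.4 0 0 0 0; -17 -24.3 5.4 0 0 0 0; -17.8 -25.3 5.4 0 0 0 0; -17.8 -25.3 5.4 0 0 0 0")

```text
t: 4.57
tcp_pos: [0.5624, 0.0118, 0.1595]
ee_rot: [0.091, -3.14, 0.0]
force: [0.0, 0.2, -0.0]
grip_width: 0.0855
grip_force: 0.0
```

```bash
python3 - <<'E'
from h import *
print(env.get_obs()["tcp_pos"])
a=shift(.561,.0135,.036,1.63)
im=env.snapshot("scene"); cv2.imwrite("pics/s1.png",cv2.resize(im[130:290,180:380,::-1],None,fx=3,fy=3))
E
```

```text
[0.5624452  0.01182752 0.15953508]
[ 0.1  0.2 12.4] [-0.    -0.001 -0.001]
```

View pics/s1.png

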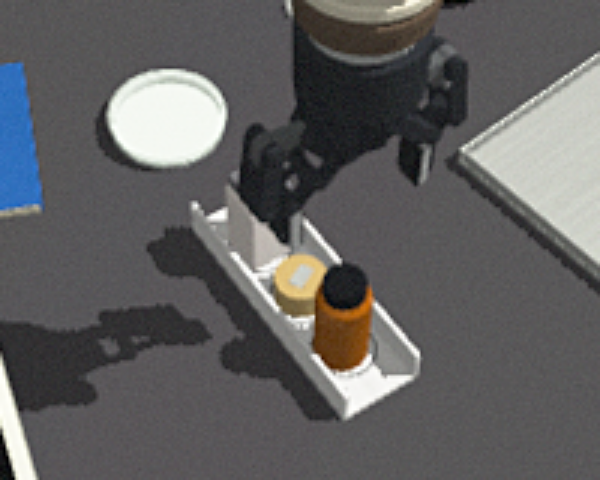

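Call:
send_rows(increments="0.1 0.1 1 0 0 0 0; 0.1 0.2 3.5 0 0 0 0; 0.1 0.2 6.5 0 0 0 0; 0.1 0.2 9 0 0 0 0; 0.1 0.2 11 0 0 0 0; 0.1 0.2 12 0 0 0 0; 0.1 0.2 12.3 0 0 0 0; 0.1 0.2 12.3 0 0 0 0; 0.1 0.2 12.3 0 0 0 80; 0.1 0.2 12.3 0 0 0 255")

```text
t: 5.45
tcp_pos: [0.5609, 0.0163, 0.0389]
ee_rot: [-0.097, 3.138, -0.0]
force: [-0.8, -0.5, -0.1]
grip_width: 0.0638
grip_force: 0.0
```

Call:
send_rows(increments="0 0 0 0 0 0 255; 0 0 0 0 0 0 255; 0 0 0 0 0 0 255; 0 0 0 0 0 0 255; 0 0 0 0 0 0 255; 0 0 0 0 0 0 255; 0 0 0 0 0 0 255; 0 0 0 0 0 0 255; 0 0 0 0 0 0 255; 0 0 0 0 0 0 255")

```text
t: 6.28
tcp_pos: [0.5608, 0.0159, 0.0384]
ee_rot: [-0.096, 3.138, -0.0]
force: [-0.5, -2.1, 5.7]
grip_width: 0.0391
grip_force: 40.4
```

```bash
python3 - <<'E'
from h import *
print(env.get_obs()["tcp_pos"])
a=shift(.561,.012,.17,1.63)
a=shift(.481,.248,.17,1.63+.13,*a)
a=shift(.481,.248,.037,1.63+.13,*a)
E
```

```text
[0.56083063 0.01585427 0.03843595]
[ -0.   -0.4 -13.2] [-0.     0.002  0.002]
[ 6.6 24.   0. ] [ 0.    0.   -0.13]
[ 0.   0.  13.3] [0. 0. 0.]
```

Call:
send_rows(increments="0 0 -1 0 0 0 255; 0 0 -3 0 0 0 255; 0 0 -5.5 0 0 0 255; 0.3 1 -8 0 0 0 255; 1 3.5 -9.5 0 0 0 255; 1.8 6.3 -10 0 0 0 255; 2.6 9.3 -10 0 0 0 255; 3.4 12.3 -10 0 0 0 255; 4.3 15.3 -10 0 0 0 255; 5.1 18.3 -10 0 0 0 255")

```text
t: 7.12
tcp_pos: [0.4971, 0.1968, 0.1378]
ee_rot: [0.096, -3.14, -0.0]
force: [-0.3, 0.5, -2.1]
grip_width: 0.0389
grip_force: 40.3
```

Call:
send_rows(increments="0.7 2.4 0 0 0 0 255; 1.2 4.2 0 0 0 0 255; 1.5 5.1 0 0 0 0 255; 1.5 5.3 1 0 0 0 255; 1.5 5.3 3 0 0 0 255; 1.5 5.3 5 0 0 0 255; 1.5 5.3 6.5 0 0 0 255; 1.5 5.3 7.5 0 0 0 255; 1.5 5.3 8 0 0 0 255; 1.5 5.3 8 0 0 0 255")

```text
t: 7.95
tcp_pos: [0.4795, 0.2467, 0.0561]
ee_rot: [0.095, -3.139, 0.001]
force: [-1.3, -0.1, -0.8]
grip_width: 0.039
grip_force: 40.3
```

```bash
python3 - <<'E'
from h import *
o=env.get_obs();print(o["tcp_pos"],o["grip_width"],o["grip_force"])
a=shift(.481,.248,.038,1.63)
E
```

```text
[0.47951394 0.24666066 0.0560981 ] 0.039025416953944354 40.25768178398721
[-0.2  0.1  1.8] [-0.001 -0.002  0.001]
```

Call:
send_rows(increments="0 0 0.5 0 0 0 255; 0 0 1 0 0 0 255; 0 0 1.5 0 0 0 255; 0 0 1.8 0 0 0 255; 0 0 1.8 0 0 0 255; 0 0 1.8 0 0 0 255; 0 0 1.8 0 0 0 110; 0 0 1.8 0 0 0 60; 0 0 1.8 0 0 0 0; 0 0 1.8 0 0 0 0")

```text
t: 8.78
tcp_pos: [0.48, 0.2477, 0.0396]
ee_rot: [-0.096, 3.14, 0.0]
force: [-0.8, 0.6, 0.2]
grip_width: 0.0818
grip_force: 0.0
```

Call:
send_rows(increments="0 0 0 0 0 0 0; 0 0 0 0 0 0 0; 0 0 -1 0 0 0 0; 0 0 -3 0 0 0 0; 0 0 -5.5 0 0 0 0; 0 0 -8.5 0 0 0 0; 0 0 -11 0 0 0 0; 0 -0.5 -12.5 0 0 0 0; 0 -3 -13 0 0 0 0; 0 -6 -13 0 0 0 0")

```text
t: 9.62
tcp_pos: [0.4841, 0.1884, 0.172]
ee_rot: [-0.1, 3.137, 0.002]
force: [1.1, 0.6, -0.8]
grip_width: 0.0857
grip_force: 0.0
```

```bash
python3 - <<'E'
from h import *
o=env.get_obs();print(o["tcp_pos"],o["grip_width"],o["grip_force"])
print(fit("bottle",.481,.248,.003))
a=shift(.453,.008,.165,1.63)
im=env.snapshot("scene"); cv2.imwrite("pics/s2.png",cv2.resize(im[120:290,230:480,::-1],None,fx=3,fy=3))
E
```

```text
[0.48406681 0.18838148 0.17198716] 0.08570730626794797 0.0
(array([0.47750071, 0.25110092]), np.float64(0.202698626228038), ['scene'])
[  4.1 -17.7   0.5] [0.    0.001 0.   ]
```

View pics/s2.png

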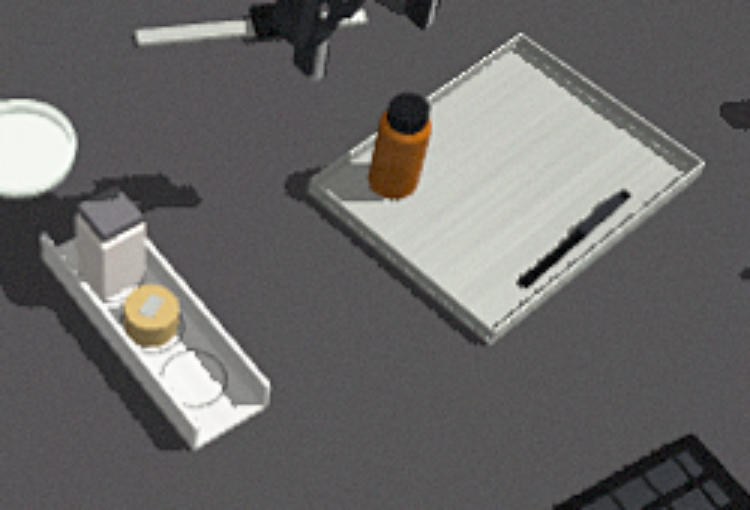

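Call:
send_rows(increments="0.6 -2.5 0.5 0 0 0 0; 1.3 -5.5 0.5 0 0 0 0; 2 -8.5 0.5 0 0 0 0; 2.7 -11.5 0.5 0 0 0 0; 3.4 -14.5 0.5 0 0 0 0; 4 -16.8 0.5 0 0 0 0; 4.1 -17.7 0.5 0 0 0 0; 4.1 -17.7 0.5 0 0 0 0; 4.1 -17.7 0.5 0 0 0 0; 4.1 -17.7 0.5 0 0 0 0")

```text
t: 10.7
tcp_pos: [0.4537, 0.0096, 0.1642]
ee_rot: [0.098, -3.14, -0.001]
force: [-0.2, -0.3, 0.2]
grip_width: 0.0855
grip_force: 0.0
```

```bash
python3 - <<'E'
from h import *
o=env.get_obs();print(o["tcp_pos"])
print(fit("canister",.453,.008,.004,.06,True))
a=shift(.453,.008,.038,1.63)
E
```

```text
[0.45368961 0.00960197 0.16422448]
(array([0.45256482, 0.00865863, 0.05582569]), np.float64(0.05066602728047741), ['scene'])
[ 0.1 -0.1 12.6] [ 0.    -0.     0.003]
```

Call:
send_rows(increments="0.1 -0.1 1 0 0 0 0; 0.1 -0.1 3.5 0 0 0 0; 0.1 -0.1 6.5 0 0 0 0; 0.1 -0.1 9 0 0 0 0; 0.1 -0.1 11 0 0 0 0; 0.1 -0.1 12.3 0 0 0 0; 0.1 -0.1 12.6 0 0 0 0; 0.1 -0.1 12.6 0 0 0 0; 0.1 -0.1 12.6 0 0 0 80; 0.1 -0.1 12.6 0 0 0 255")

```text
t: 11.73
tcp_pos: [0.4531, 0.0075, 0.0393]
ee_rot: [-0.096, 3.138, -0.0]
force: [0.4, -0.3, 0.1]
grip_width: 0.0639
grip_force: 0.0
```

Call:
send_rows(increments="0 0 0 0 0 0 255; 0 0 0 0 0 0 255; 0 0 0 0 0 0 255; 0 0 0 0 0 0 255; 0 0 0 0 0 0 255; 0 0 0 0 0 0 255; 0 0 0 0 0 0 255; 0 0 0 0 0 0 255; 0 0 0 0 0 0 255; 0 0 0 0 0 0 255")

```text
t: 12.57
tcp_pos: [0.453, 0.0074, 0.0391]
ee_rot: [-0.096, 3.139, 0.0]
force: [-1.4, -1.6, 6.4]
grip_width: 0.0377
grip_force: 40.9
```

```bash
python3 - <<'E'
from h import *
o=env.get_obs();print(o["tcp_pos"])
a=shift(.555,.262,.14,1.63)
a=shift(.555,.262,.038,1.63,*a)
E
```

```text
[0.45296895 0.00744365 0.03913732]
[-11.8  24.8 -10.1] [-0.     0.001  0.002]
[ 0.   0.  10.2] [0. 0. 0.]
```

Call:
send_rows(increments="0 0 -1 0 0 0 255; 0 0 -3 0 0 0 255; 0 0 -5.5 0 0 0 255; -0.5 1 -8 0 0 0 255; -1.6 3.5 -9.5 0 0 0 255; -3 6.3 -10 0 0 0 255; -4.3 9 -10 0 0 0 255; -5.6 11.8 -10 0 0 0 255; -7 14.7 -10 0 0 0 255; -8.3 17.5 -10 0 0 0 255")

```text
t: 13.4
tcp_pos: [0.5249, 0.1888, 0.1387]
ee_rot: [-0.096, 3.14, 0.0]
force: [0.6, -0.1, -1.3]
grip_width: 0.0375
grip_force: 40.4
```

Call:
send_rows(increments="-1.3 2.7 0 0 0 0 255; -2.4 5 0 0 0 0 255; -3.2 6.8 0 0 0 0 255; -3.5 7.3 0 0 0 0 255; -3.5 7.3 1.5 0 0 0 255; -3.5 7.3 4 0 0 0 255; -3.5 7.3 6.5 0 0 0 255; -3.5 7.3 8.5 0 0 0 255; -3.5 7.3 9.5 0 0 0 255; -3.5 7.3 9.8 0 0 0 255")

```text
t: 14.23
tcp_pos: [0.554, 0.2613, 0.0385]
ee_rot: [0.096, -3.137, 0.002]
force: [0.5, 0.2, -0.7]
grip_width: 0.0375
grip_force: 40.4
```

```bash
python3 - <<'E'
from h import *
o=env.get_obs();print(o["tcp_pos"],o["grip_width"])
a=shift(.555,.262,.0385,1.63)
E
```

```text
[0.55399739 0.2613161  0.03848974] 0.037548224273420056
[-0.1  0.1 -0. ] [-0.001 -0.003  0.002]
```

Call:
send_rows(increments="0 0 0 0 0 0 255; 0 0 0 0 0 0 110; 0 0 0 0 0 0 60; 0 0 0 0 0 0 0; 0 0 0 0 0 0 0; 0 0 0 0 0 0 0; 0 0 -1 0 0 0 0; 0 0 -3.5 0 0 0 0; 0 0 -6.5 0 0 0 0; 0 0 -10 0 0 0 0")

```text
t: 15.07
tcp_pos: [0.5542, 0.2618, 0.1409]
ee_rot: [0.096, -3.138, 0.001]
force: [1.3, 0.6, 0.5]
grip_width: 0.0852
grip_force: 0.0
```

Call:
send_rows(increments="0 0 -3 0 0 0 0; 0 -1 -6 0 0 0 0; 0 -3.5 -9 0 0 0 0; 0 -6.5 -12 0 0 0 0; 0 -10 -13 0 0 0 0; 0 -13.5 -13 0 0 0 0; 0 -17 -13 0 0 0 0; 0 -20.5 -13 0 0 0 0; 0 -24 -13 0 0 0 0; 0 -27 -13 0 0 0 0")

```text
t: 15.9
tcp_pos: [0.5712, -0.0094, 0.2714]
ee_rot: [-0.095, 3.139, -0.0]
force: [0.7, 0.9, 0.0]
grip_width: 0.0853
grip_force: 0.0
```

```bash
python3 - <<'E'
from h import *
o=env.get_obs();print(o["tcp_pos"],o["grip_width"])
print(fit("canister",.555,.262,.003,.06,True))
print(fit("bottle",.48,.248,.003,snap=False))
print(fit("small_mount",.546,-.314,.19,snap=False))
print(fit("large_mount",.5065,.0114,.004,snap=False))
a=shift(.546,-.314,.26,1.63)
E
```

```text
[ 0.57120799 -0.00941819  0.27143789] 0.08532279361162297
(array([0.55497365, 0.26196844, 0.20876566]), np.float64(0.29311988625724206), ['scene', 'top'])
(array([0.48034028, 0.24644812]), np.float64(0.28523545531154293), ['scene', 'top'])
(array([ 0.54609699, -0.31457867]), np.float64(0.29065373607205713), ['scene', 'top'])
(array([0.50725238, 0.01358015]), np.float64(0.11263971386600242), ['scene'])
[  4.5 -30.6   1. ] [ 0.    -0.     0.004]
```

Call:
send_rows(increments="0.4 -2.5 0 0 0 0 0; 0.9 -6 0 0 0 0 0; 1.4 -9.5 0 0 0 0 0; 1.9 -13 0 0 0 0 0; 2.4 -16.5 0 0 0 0 0; 2.9 -20 0.5 0 0 0 0; 3.4 -23.5 1 0 0 0 0; 3.9 -27 1 0 0 0 0; 4.4 -29.8 1 0 0 0 0; 4.5 -30.6 1 0 0 0 0")

```text
t: 17.23
tcp_pos: [0.5447, -0.3186, 0.2594]
ee_rot: [0.093, -3.139, 0.0]
force: [0.5, 0.6, 0.9]
grip_width: 0.0851
grip_force: 0.0
```

```bash
python3 - <<'E'
from h import *
im=env.snapshot("scene"); cv2.imwrite("pics/s3.png",im[:,:,::-1])
o=env.get_obs();print(o["tcp_pos"],o["grip_width"])
print(fit("small_mount",.546,-.314,.19,snap=False,cams=("scene",)))
a=shift(.546,-.3145,.195,1.63)
E
```

```text
[ 0.54486288 -0.31815803  0.25939408] 0.08575304862588995
(array([ 0.54656399, -0.31326688]), np.float64(0.1029774872912128), ['scene'])
[-0.1  0.2  6.5] [ 0.    -0.001  0.   ]
```

View pics/s3.png

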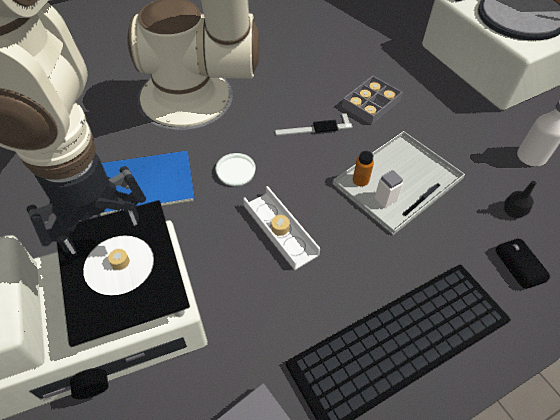

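Call:
send_rows(increments="-0.1 0.3 0.8 0 0 0 0; -0.1 0.4 2.5 0 0 0 0; -0.1 0.4 4.5 0 0 0 0; -0.1 0.4 5.8 0 0 0 0; -0.1 0.4 6.3 0 0 0 0; -0.1 0.4 6.4 0 0 0 0; -0.1 0.4 6.4 0 0 0 0; -0.1 0.4 6.4 0 0 0 80; -0.1 0.4 6.4 0 0 0 255; -0.1 0.4 6.4 0 0 0 255")

```text
t: 18.17
tcp_pos: [0.5464, -0.3115, 0.1972]
ee_rot: [-0.096, 3.139, -0.001]
force: [-0.3, -0.0, -0.4]
grip_width: 0.0519
grip_force: 0.0
```

Call:
send_rows(increments="0 0 0 0 0 0 255; 0 0 0 0 0 0 255; 0 0 0 0 0 0 255; 0 0 0 0 0 0 255; 0 0 0 0 0 0 255; 0 0 0 0 0 0 255; 0 0 0 0 0 0 255; 0 0 0 0 0 0 255; 0 0 0 0 0 0 255; 0 0 0 0 0 0 255")

```text
t: 19.0
tcp_pos: [0.5463, -0.3116, 0.1969]
ee_rot: [-0.096, 3.139, -0.001]
force: [-1.1, 0.0, 6.2]
grip_width: 0.0282
grip_force: 39.5
```

```bash
python3 - <<'E'
from h import *
o=env.get_obs();print(o["tcp_pos"],o["grip_width"])
z=o["tcp_pos"][2]
a=shift(.545,-.31,z+.09,1.63)
a=shift(.478,.405,z+.06,1.63,*a)
a=shift(.478,.405,z-.187,1.63,*a)
E
```

```text
[ 0.54626693 -0.31155046  0.19694018] 0.028196221129309428
[ 0.1  0.2 -9. ] [-0.001  0.001  0.002]
[ 2.5 71.8  3. ] [0. 0. 0.]
[ 0.   0.  24.7] [0. 0. 0.]
```

Call:
send_rows(increments="0 0 -0.5 0 0 0 255; 0 0 -2 0 0 0 255; 0 0.5 -4 0 0 0 255; 0 2 -5.5 0 0 0 255; 0.2 4.5 -6 0 0 0 255; 0.3 7.5 -6 0 0 0 255; 0.4 10.8 -6 0 0 0 255; 0.5 14.2 -6 0 0 0 255; 0.6 17.6 -6 0 0 0 255; 0.8 21 -6 0 0 0 255")

```text
t: 19.83
tcp_pos: [0.5248, -0.1009, 0.2561]
ee_rot: [0.096, -3.14, -0.0]
force: [0.3, 0.4, -0.5]
grip_width: 0.0282
grip_force: 39.5
```

Call:
send_rows(increments="0.1 3.4 0 0 0 0 255; 0.2 6.8 0 0 0 0 255; 0.3 10.2 0 0 0 0 255; 0.5 13.6 0 0 0 0 255; 0.6 17 0 0 0 0 255; 0.7 20.4 0 0 0 0 255; 0.8 23.8 0 0 0 0 255; 0.9 27.2 0 0 0 0 255; 1 30.6 0 0 0 0 255; 1.1 34 0 0 0 0 255")

```text
t: 20.67
tcp_pos: [0.4929, 0.238, 0.2563]
ee_rot: [0.096, -3.14, 0.0]
force: [0.5, 0.1, -0.1]
grip_width: 0.0284
grip_force: 39.5
```

Call:
send_rows(increments="0.1 3.3 0 0 0 0 255; 0.2 6.6 0 0 0 0 255; 0.3 9.8 0 0 0 0 255; 0.4 12.6 0.5 0 0 0 255; 0.5 14.8 2 0 0 0 255; 0.6 16.3 4 0 0 0 255; 0.6 16.8 6.5 0 0 0 255; 0.6 16.8 9 0 0 0 255; 0.6 16.8 11.5 0 0 0 255; 0.6 16.8 14 0 0 0 255")

```text
t: 21.5
tcp_pos: [0.4768, 0.4038, 0.1147]
ee_rot: [0.097, -3.139, 0.001]
force: [0.5, 0.1, -0.1]
grip_width: 0.028
grip_force: 39.5
```

```bash
python3 - <<'E'
from h import *
o=env.get_obs();print(o["tcp_pos"],o["grip_width"])
a=shift(.478,.405,.0105,1.63)
E
```

```text
[0.47683982 0.40375125 0.11473377] 0.027988422706393467
[-0.1  0.1 10.4] [-0.001 -0.001  0.002]
```

Call:
send_rows(increments="0 -0.7 1.5 0 0 0 255; 0 -1.6 4 0 0 0 255; 0 -2.2 6.5 0 0 0 255; 0 -2.4 8.3 0 0 0 255; 0 -2.4 9.4 0 0 0 255; 0 -2.4 10 0 0 0 255; 0 -2.4 10.3 0 0 0 255; 0 -2.4 10.4 0 0 0 255; 0 -2.4 10.4 0 0 0 255; 0 -2.4 10.4 0 0 0 255")

```text
t: 22.33
tcp_pos: [0.4792, 0.3803, 0.0134]
ee_rot: [-0.096, 3.139, 0.001]
force: [-0.3, -0.2, 0.1]
grip_width: 0.0281
grip_force: 39.5
```

Call:
send_rows(increments="0 0 0 0 0 0 150; 0 0 0 0 0 0 100; 0 0 0 0 0 0 100; 0 0 0 0 0 0 100; 0 0 -0.5 0 0 0 100; 0 0 -2.5 0 0 0 100; 0 0 -5.5 0 0 0 50; 0 0 -8.5 0 0 0 0; 0 0 -11.5 0 0 0 0; 0 0 -14.5 0 0 0 0")

```text
t: 23.17
tcp_pos: [0.4785, 0.3796, 0.1592]
ee_rot: [-0.096, 3.14, 0.0]
force: [0.5, -0.2, 0.9]
grip_width: 0.0855
grip_force: 0.0
```

```bash
python3 - <<'E'
from h import *
o=env.get_obs();print(o["tcp_pos"],o["grip_width"],o["joint_pos"])
print(fit("small_mount",.478,.38,.003,snap=True))
print(fit("large_mount",.507,.0125,.004,snap=False))
a=shift(.507,.0125,.16,.06)
a=shift(.507,.0125,.16,3.2)
E
```

```text
[0.47853237 0.37959834 0.15924516] 0.08546300320960255 [ 6.70634353e-01  2.18157170e-01  1.84078327e-01  1.53634937e+00
 -4.19687004e-05  6.09408301e-01]
(array([0.4784646 , 0.37918352]), np.float64(1.0543881601261353), ['scene', 'top'])
(array([0.50723411, 0.01162602]), np.float64(0.23343377403924165), ['scene', 'top'])
[ -0.6 -36.8  -0.3] [-0.002 -0.     1.572]
[ -0.6 -36.8  -0.3] [ 0.    -0.002 -1.568]
```

Call:
send_rows(increments="0 -1.5 0 0 0 0.1 0; 0 -4 0 0 0 0.22 0; 0 -7.5 0 0 0 0.34 0; -0.1 -11 0 0 0 0.46 0; -0.2 -14.5 0 0 0 0.58 0; -0.2 -18 0 0 0 0.7 0; -0.3 -21.5 0 0 0 0.82 0; -0.4 -25 0 0 0 0.94 0; -0.5 -28.5 0 0 0 1.06 0; -0.5 -31.5 0 0 0 1.18 0")

```text
t: 24.3
tcp_pos: [0.5022, 0.0635, 0.1559]
ee_rot: [-1.675, -2.656, 0.002]
force: [0.1, 0.8, 0.5]
grip_width: 0.0853
grip_force: 0.0
```

```bash
python3 - <<'E'
from h import *
o=env.get_obs();print(o["tcp_pos"],o["grip_width"])
print(fit("small_mount",.478,.38,.003,snap=True))
a=shift(.507,.0125,.13,.06)
im=env.snapshot("scene"); cv2.imwrite("pics/s4.png",cv2.resize(im[110:290,230:480,::-1],None,fx=3,fy=3))
E
```

```text
[0.5021921  0.06350686 0.15590768] 0.08530425542935213
(array([0.47872221, 0.38280318]), np.float64(0.19345464804626888), ['scene'])
[-4.9 -1.9  2.6] [-0.002 -0.     0.391]
```

View pics/s4.png

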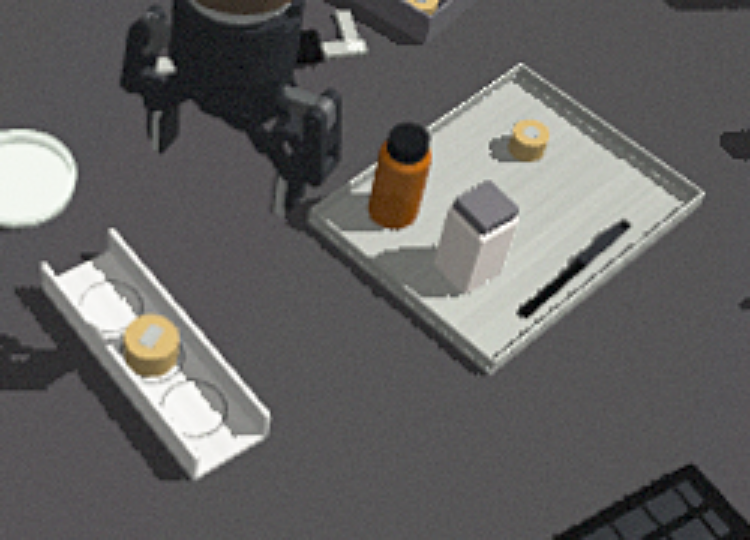

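Call:
send_rows(increments="-1 -0.5 0.5 0 0 0.1 0; -2.5 -1 1 0 0 0.2 0; -4 -1.6 2 0 0 0.3 0; -4.9 -1.9 2.6 0 0 0.39 0; -4.9 -1.9 2.6 0 0 0.39 0; -4.9 -1.9 2.6 0 0 0.39 0; -4.9 -1.9 2.6 0 0 0.39 0; -4.9 -1.9 2.6 0 0 0.39 0; -4.9 -1.9 2.6 0 0 0.39 0; -4.9 -1.9 2.6 0 0 0.39 0")

```text
t: 25.38
tcp_pos: [0.5074, 0.0138, 0.1316]
ee_rot: [2.149, 2.291, 0.001]
force: [-0.1, 0.1, 0.0]
grip_width: 0.0854
grip_force: 0.0
```

```bash
python3 - <<'E'
from h import *
o=env.get_obs();print(o["tcp_pos"],o["grip_width"])
print(fit("large_mount",.507,.0125,.004,snap=True,cams=("scene",)))
a=shift(.507,.0125,.010,.06)
E
```

```text
[0.50740458 0.01381545 0.13162092] 0.08539555264155531
(array([0.507 , 0.0125]), np.float64(0.0), [])
[-0.1 -0.  12.1] [ 0.    -0.     0.003]
```

Call:
send_rows(increments="-0.1 0 1 0 0 0 0; -0.1 0 3.5 0 0 0 0; -0.1 0 6.5 0 0 0 0; -0.1 0 9 0 0 0 0; -0.1 0 11 0 0 0 0; -0.1 0 11.9 0 0 0 0; -0.1 0 12.2 0 0 0 0; -0.1 0 12.2 0 0 0 0; -0.1 0 12.2 0 0 0 80; -0.1 0 12.2 0 0 0 255")

```text
t: 26.32
tcp_pos: [0.5083, 0.0123, 0.0107]
ee_rot: [2.15, 2.288, 0.002]
force: [-0.5, 0.2, -0.5]
grip_width: 0.0639
grip_force: 0.0
```

Call:
send_rows(increments="0 0 0 0 0 0 255; 0 0 0 0 0 0 255; 0 0 0 0 0 0 255; 0 0 0 0 0 0 255; 0 0 0 0 0 0 255; 0 0 0 0 0 0 255; 0 0 0 0 0 0 255; 0 0 0 0 0 0 255; 0 0 0 0 0 0 255; 0 0 0 0 0 0 255")

```text
t: 27.15
tcp_pos: [0.508, 0.0123, 0.0105]
ee_rot: [2.151, 2.288, 0.002]
force: [-1.2, 0.3, 5.0]
grip_width: 0.0386
grip_force: 39.9
```

```bash
python3 - <<'E'
from h import *
o=env.get_obs();print(o["tcp_pos"],o["grip_width"])
z=o["tcp_pos"][2]
a=shift(.5485,-.318,z+.24,.06)
a=shift(.5485,-.318,z+.1865,.06,*a)
E
```

```text
[0.50799939 0.01228794 0.01048272] 0.038586940027988584
[-33.2   2.  -24. ] [0.002 0.    0.002]
[0.  0.  5.4] [0. 0. 0.]
```

Call:
send_rows(increments="0 0 -1 0 0 0 255; 0 0 -3 0 0 0 255; 0 0 -6 0 0 0 255; 0 0 -9 0 0 0 255; 0 0 -12 0 0 0 255; 0 0 -15 0 0 0 255; 0 0 -18 0 0 0 255; 0 0 -21 0 0 0 255; -0.8 0 -23.5 0 0 0 255; -3 0.1 -24 0 0 0 255")

```text
t: 27.98
tcp_pos: [0.5109, -0.0164, 0.255]
ee_rot: [2.146, 2.288, 0.008]
force: [1.8, 0.2, -0.7]
grip_width: 0.0384
grip_force: 40.3
```

Call:
send_rows(increments="-3.2 0.2 0 0 0 0 255; -6.5 0.4 0 0 0 0 255; -9.8 0.6 0 0 0 0 255; -13.1 0.8 0 0 0 0 255; -16.4 1 0 0 0 0 255; -19.7 1.2 0 0 0 0 255; -23 1.4 0 0 0 0 255; -26.2 1.6 0 0 0 0 255; -28.8 1.8 0 0 0 0 255; -30 1.9 0 0 0 0 255")

```text
t: 28.82
tcp_pos: [0.5474, -0.3188, 0.2493]
ee_rot: [2.154, 2.287, -0.001]
force: [1.1, 0.9, -0.2]
grip_width: 0.0384
grip_force: 40.3
```

```bash
python3 - <<'E'
from h import *
o=env.get_obs();print(o["tcp_pos"],o["grip_width"])
z=o["tcp_pos"][2]
im=env.snapshot("scene"); cv2.imwrite("pics/s5.png",cv2.resize(im[180:360,30:230,::-1],None,fx=3,fy=3))
print(fit("large_mount",*o["tcp_pos"][:2],z-.0065,snap=False,cams=("scene",)))
a=shift(.5485,-.318,.197,.06)
E
```

```text
[ 0.54742362 -0.31879962  0.24926144] 0.03843789843013787
(array([ 0.54658486, -0.32062434]), np.float64(4.701170617500732), ['scene'])
[-0.1  0.1  5.2] [-0.001 -0.    -0.   ]
```

View pics/s5.png

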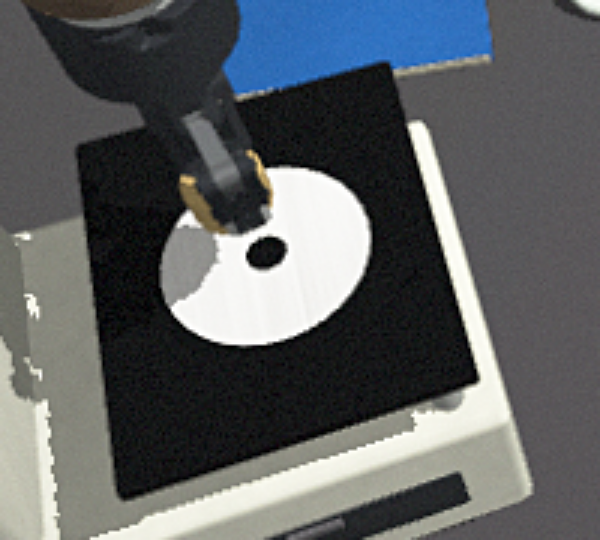

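```bash
python3 - <<'E'
from h import *
print(plane("scene",[[118.7,263.8]],.19)); o=env.get_obs()["tcp_pos"]; print(o)
a=shift(.5475,-.318,.1975,.06)
E
```

```text
[[ 0.5484745  -0.31643868  0.19      ]]
[ 0.54751347 -0.31746755  0.24899618]
[-0.1 -0.   5.1] [-0.001 -0.    -0.   ]
```

Call:
send_rows(increments="0 0.1 0.5 0 0 0 255; 0 0.1 1.5 0 0 0 255; 0 0.1 3 0 0 0 255; 0 0.1 4 0 0 0 255; 0 0.1 4.7 0 0 0 255; 0 0.1 5 0 0 0 255; 0 0.1 5.2 0 0 0 255; 0 0.1 5.2 0 0 0 255; 0 0.1 5.2 0 0 0 255; 0 0.1 5.2 0 0 0 255")

```text
t: 29.75
tcp_pos: [0.5489, -0.3159, 0.198]
ee_rot: [2.151, 2.289, 0.0]
force: [1.1, -0.3, -0.0]
grip_width: 0.0385
grip_force: 40.4
```

Call:
send_rows(increments="0 0 0 0 0 0 150; 0 0 0 0 0 0 100; 0 0 0 0 0 0 60; 0 0 0 0 0 0 60; 0 0 0 0 0 0 60; 0 0 -0.5 0 0 0 60; 0 0 -2 0 0 0 30; 0 0 -4.5 0 0 0 0; 0 0 -7 0 0 0 0; 0 0 -9 0 0 0 0")

```text
t: 30.58
tcp_pos: [0.5486, -0.3157, 0.2896]
ee_rot: [2.151, 2.288, 0.0]
force: [0.5, 0.1, 0.7]
grip_width: 0.0855
grip_force: 0.0
```

```bash
python3 - <<'E'
from h import *
o=env.get_obs();print(o["tcp_pos"],o["grip_width"])
a=shift(.48,.2475,.25,1.63)
E
```

```text
[ 0.54858628 -0.31571756  0.28956635] 0.08545966486045233
[56.6 -3.4  3.9] [ 0.000e+00  1.000e-03 -1.568e+00]
```

Call:
send_rows(increments="1.5 0 0 0 0 -0.1 0; 4.5 -0.2 0.5 0 0 -0.22 0; 8 -0.4 1 0 0 -0.34 0; 11.5 -0.6 1.5 0 0 -0.46 0; 15 -0.8 2 0 0 -0.58 0; 18.5 -1 2.5 0 0 -0.7 0; 22 -1.2 3 0 0 -0.82 0; 25.5 -1.4 3.5 0 0 -0.94 0; 29 -1.6 4 0 0 -1.06 0; 32.5 -1.8 4 0 0 -1.18 0")

```text
t: 31.42
tcp_pos: [0.5099, 0.009, 0.2469]
ee_rot: [-0.505, -3.1, 0.0]
force: [0.9, -0.1, -0.8]
grip_width: 0.0854
grip_force: 0.0
```

```bash
python3 - <<'E'
from h import *
o=env.get_obs();print(o["tcp_pos"],o["grip_width"])
print(fit("large_mount",.5485,-.316,.19))
im=env.snapshot("scene"); cv2.imwrite("pics/s6.png",cv2.resize(im[200:320,50:200,::-1],None,fx=3,fy=3))
a=shift(.48,.2475,.17,1.63)
E
```

```text
[0.50985917 0.00903132 0.24694348] 0.08539239229671175
(array([ 0.54840887, -0.31769246]), np.float64(0.2335437069061386), ['scene', 'top'])
[10.7 21.7  7.8] [-0.     0.001 -0.388]
```

View pics/s6.png

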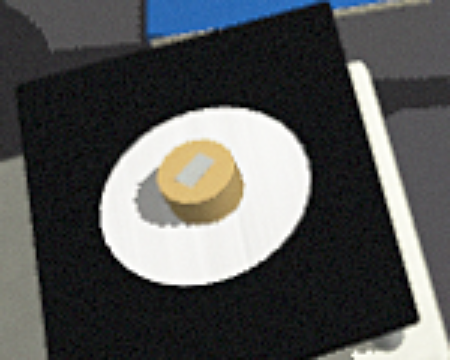

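Large mount stands centred on the insert (crop ~200,185), its fit within about 1 mm of the opening. Next, the bottle.

Call:
send_rows(increments="1 2 0 0 0 -0.1 0; 2.3 4.7 0 0 0 -0.2 0; 3.8 7.7 1 0 0 -0.3 0; 5.3 10.8 2 0 0 -0.388 0; 6.8 13.9 3.5 0 0 -0.388 0; 8.3 16.9 5 0 0 -0.388 0; 9.7 19.7 6.5 0 0 -0.388 0; 10.6 21.5 7.5 0 0 -0.388 0; 10.7 21.7 7.8 0 0 -0.388 0; 10.7 21.7 7.8 0 0 -0.388 0")

```text
t: 32.5
tcp_pos: [0.4795, 0.2471, 0.1682]
ee_rot: [0.092, -3.139, 0.002]
force: [0.4, -0.5, 0.3]
grip_width: 0.0856
grip_force: 0.0
```

```bash
python3 - <<'E'
from h import *
o=env.get_obs();print(o["tcp_pos"],o["grip_width"])
a=shift(.48,.2475,.0375,1.63)
E
```

```text
[0.47946341 0.24709989 0.16823358] 0.085606259140703
[-0.1  0.  13.1] [-0.001 -0.002 -0.   ]
```

Call:
send_rows(increments="0 0 1 0 0 0 0; 0 0 3.5 0 0 0 0; 0 0 6.5 0 0 0 0; 0 0 9.5 0 0 0 0; 0 0 11.5 0 0 0 0; 0 0 12.7 0 0 0 0; 0 0 13 0 0 0 0; 0 0 13 0 0 0 0; 0 0 13 0 0 0 80; 0 0 13 0 0 0 255")

```text
t: 33.33
tcp_pos: [0.4805, 0.2476, 0.0411]
ee_rot: [-0.092, 3.138, 0.002]
force: [0.6, -0.4, 0.2]
grip_width: 0.0641
grip_force: 0.0
```

Call:
send_rows(increments="0 0 0 0 0 0 255; 0 0 0 0 0 0 255; 0 0 0 0 0 0 255; 0 0 0 0 0 0 255; 0 0 0 0 0 0 255; 0 0 0 0 0 0 255; 0 0 0 0 0 0 255; 0 0 0 0 0 0 255; 0 0 0 0 0 0 255; 0 0 0 0 0 0 255")

```text
t: 34.17
tcp_pos: [0.4801, 0.2475, 0.0404]
ee_rot: [-0.093, 3.138, 0.0]
force: [-0.1, -1.9, 5.5]
grip_width: 0.0386
grip_force: 39.8
```

```bash
python3 - <<'E'
from h import *
o=env.get_obs();print(o["tcp_pos"],o["grip_width"])
a=shift(.561,.0138,o["tcp_pos"][2]+.0015,1.63)
E
```

```text
[0.48005601 0.24754448 0.04044815] 0.038646773544881594
[ -6.7 -23.8  -0.1] [0.    0.002 0.   ]
```

Call:
send_rows(increments="0 0 -1 0 0 0 255; 0 0 -3 0 0 0 255; 0 0 -5.5 0 0 0 255; 0 0 -8 0 0 0 255; -0.4 -1.2 -10 0 0 0 255; -1 -3.5 -11 0 0 0 255; -1.8 -6.3 -11 0 0 0 255; -2.7 -9.4 -11 0 0 0 255; -3.5 -12.5 -11 0 0 0 255; -4.4 -15.6 -11 0 0 0 255")

```text
t: 35.0
tcp_pos: [0.5327, 0.0931, 0.15]
ee_rot: [-0.094, 3.14, 0.0]
force: [1.1, 0.8, -1.3]
grip_width: 0.039
grip_force: 40.5
```

Call:
send_rows(increments="-0.8 -2.9 0 0 0 0 255; -1.5 -5.4 0 0 0 0 255; -2 -7.2 0 0 0 0 255; -2.3 -8.1 0 0 0 0 255; -2.3 -8.2 0 0 0 0 255; -2.3 -8.2 1 0 0 0 255; -2.3 -8.2 2.5 0 0 0 255; -2.3 -8.2 4 0 0 0 255; -2.3 -8.2 5 0 0 0 255; -2.3 -8.2 5 0 0 0 255")

```text
t: 35.83
tcp_pos: [0.5588, 0.0149, 0.0965]
ee_rot: [0.095, -3.136, -0.0]
force: [0.4, 0.1, -2.1]
grip_width: 0.039
grip_force: 40.5
```

```bash
python3 - <<'E'
from h import *
o=env.get_obs();print(o["tcp_pos"],o["grip_width"])
a=shift(.561,.0138,.042,1.63)
E
```

```text
[0.55878779 0.01491574 0.09646867] 0.03900212659327226
[-0.2 -0.1  5.4] [ 0.    -0.004  0.001]
```

Call:
send_rows(increments="-0.2 -0.1 0.5 0 0 0 255; -0.2 -0.1 1.8 0 0 0 255; -0.2 -0.1 3.2 0 0 0 255; -0.2 -0.1 4.3 0 0 0 255; -0.2 -0.1 5 0 0 0 255; -0.2 -0.1 5.3 0 0 0 255; -0.2 -0.1 5.4 0 0 0 255; -0.2 -0.1 5.4 0 0 0 255; -0.2 -0.1 5.4 0 0 0 255; -0.2 -0.1 5.4 0 0 0 255")

```text
t: 36.67
tcp_pos: [0.5629, 0.0129, 0.046]
ee_rot: [-0.093, 3.139, -0.0]
force: [-0.3, -0.5, -1.5]
grip_width: 0.0385
grip_force: 40.5
```

```bash
python3 - <<'E'
from h import *
o=env.get_obs();print(o["tcp_pos"],o["force"],o["grip_width"])
E
```

```text
[0.56288957 0.01290815 0.04600038] [-0.2929322  -0.48748806 -1.45505108] 0.03848653155620157
```

Call:
send_rows(increments="0.1 0.1 0.2 0 0 0 255; 0.2 0.1 0.4 0 0 0 255; 0.2 0.1 0.45 0 0 0 255; 0.2 0.1 0.45 0 0 0 255; 0.2 0.1 0.45 0 0 0 255; 0.2 0.1 0.45 0 0 0 150; 0.2 0.1 0.45 0 0 0 100; 0.2 0.1 0.45 0 0 0 50; 0.2 0.1 0.45 0 0 0 0; 0.2 0.1 0.45 0 0 0 0")

```text
t: 37.5
tcp_pos: [0.5602, 0.0138, 0.0405]
ee_rot: [0.093, -3.14, 0.0]
force: [0.4, 0.8, 1.3]
grip_width: 0.0845
grip_force: 0.0
```

Call:
send_rows(increments="0 0 0 0 0 0 0; 0 0 -1 0 0 0 0; 0 0 -3.5 0 0 0 0; 0 0 -6.5 0 0 0 0; 0 0 -9.5 0 0 0 0; 0 0 -12 0 0 0 0; 0 1 -13 0 0 0 0; 0 3.5 -13 0 0 0 0; 0 7 -13 0 0 0 0; 0 10.5 -13 0 0 0 0")

```text
t: 38.33
tcp_pos: [0.554, 0.1197, 0.171]
ee_rot: [-0.09, 3.14, 0.0]
force: [0.3, 0.9, -0.6]
grip_width: 0.0854
grip_force: 0.0
```

```bash
python3 - <<'E'
from h import *
o=env.get_obs();print(o["tcp_pos"],o["grip_width"])
print(fit("bottle",.561,.0138,.004))
print(fit("canister",.554,.2613,.003,.06,True,snap=False))
a=shift(.554,.2615,.165,1.63)
E
```

```text
[0.5539687  0.11966065 0.17101309] 0.0854377726578713
(array([0.56015488, 0.01417117]), np.float64(0.19169505506832196), ['scene', 'top'])
(array([0.55448537, 0.26442563, 0.2177983 ]), np.float64(0.08874447914029313), ['scene'])
[-0.8 14.3  0.6] [-0. -0. -0.]
```

Call:
send_rows(increments="-0.2 2.5 0 0 0 0 0; -0.4 5.8 0 0 0 0 0; -0.6 9.2 0.3 0 0 0 0; -0.8 12.3 0.6 0 0 0 0; -0.8 14 0.6 0 0 0 0; -0.8 14.3 0.6 0 0 0 0; -0.8 14.3 0.6 0 0 0 0; -0.8 14.3 0.6 0 0 0 0; -0.8 14.3 0.6 0 0 0 0; -0.8 14.3 0.6 0 0 0 0")

```text
t: 39.47
tcp_pos: [0.554, 0.2605, 0.1651]
ee_rot: [-0.09, 3.14, -0.0]
force: [0.2, 0.3, 0.3]
grip_width: 0.0854
grip_force: 0.0
```

```bash
python3 - <<'E'
from h import *
im=env.snapshot("scene"); cv2.imwrite("pics/s7.png",cv2.resize(im[110:290,230:480,::-1],None,fx=3,fy=3))
o=env.get_obs();print(o["tcp_pos"],o["grip_width"])
a=shift(.554,.262,.038,1.63)
E
```

```text
[0.55401323 0.26069863 0.1650985 ] 0.08528053501618885
[-0.   0.1 12.7] [ 0.     0.    -0.002]
```

View pics/s7.png

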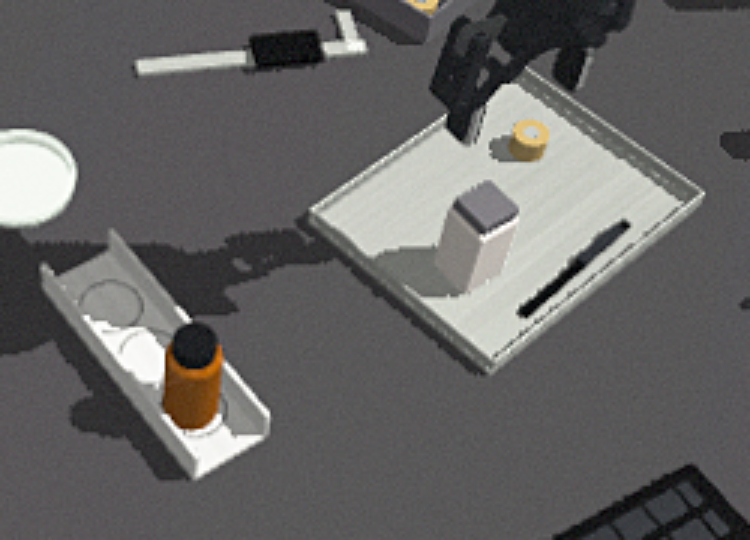

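Call:
send_rows(increments="0 0.1 1 0 0 0 0; 0 0.1 3.5 0 0 0 0; 0 0.1 6.5 0 0 0 0; 0 0.1 9.5 0 0 0 0; 0 0.1 11.5 0 0 0 0; 0 0.1 12.5 0 0 0 0; 0 0.1 12.8 0 0 0 0; 0 0.1 12.8 0 0 0 0; 0 0.1 12.8 0 0 0 80; 0 0.1 12.8 0 0 0 255")

```text
t: 40.35
tcp_pos: [0.5546, 0.2632, 0.0385]
ee_rot: [-0.093, 3.138, 0.002]
force: [-0.2, 0.2, 0.1]
grip_width: 0.0641
grip_force: 0.0
```

Call:
send_rows(increments="0 0 0 0 0 0 255; 0 0 0 0 0 0 255; 0 0 0 0 0 0 255; 0 0 0 0 0 0 255; 0 0 0 0 0 0 255; 0 0 0 0 0 0 255; 0 0 0 0 0 0 255; 0 0 0 0 0 0 255; 0 0 0 0 0 0 255; 0 0 0 0 0 0 255")

```text
t: 41.18
tcp_pos: [0.5542, 0.263, 0.0379]
ee_rot: [-0.093, 3.139, 0.001]
force: [-1.0, -1.0, 5.9]
grip_width: 0.0377
grip_force: 40.8
```

```bash
python3 - <<'E'
from h import *
o=env.get_obs();print(o["tcp_pos"],o["grip_width"])
a=shift(.4528,.0085,o["tcp_pos"][2]+.0015,1.63)
E
```

```text
[0.55417809 0.26302889 0.03789609] 0.03769977394023443
[ 11.6 -24.8  -0.2] [ 0.001  0.002 -0.   ]
```

Call:
send_rows(increments="0 0 -1 0 0 0 255; 0 0 -3 0 0 0 255; 0 0 -5.5 0 0 0 255; 0.3 -0.7 -8 0 0 0 255; 1.2 -2.6 -10 0 0 0 255; 2.4 -5.2 -11 0 0 0 255; 3.7 -8 -11 0 0 0 255; 5 -10.8 -11 0 0 0 255; 6.3 -13.6 -11 0 0 0 255; 7.6 -16.3 -11 0 0 0 255")

```text
t: 42.02
tcp_pos: [0.4866, 0.0944, 0.1473]
ee_rot: [-0.093, 3.14, -0.0]
force: [0.4, -0.2, -1.3]
grip_width: 0.0374
grip_force: 40.4
```

Call:
send_rows(increments="1.2 -2.6 0 0 0 0 255; 2.3 -5 0 0 0 0 255; 3.2 -7 0 0 0 0 255; 3.8 -8.1 0 0 0 0 255; 4 -8.5 0 0 0 0 255; 4 -8.5 1 0 0 0 255; 4 -8.5 2.5 0 0 0 255; 4 -8.5 4 0 0 0 255; 4 -8.5 5 0 0 0 255; 4 -8.5 5 0 0 0 255")

```text
t: 42.85
tcp_pos: [0.4515, 0.0092, 0.0941]
ee_rot: [0.095, -3.136, -0.0]
force: [-0.0, 0.4, -1.3]
grip_width: 0.0378
grip_force: 40.4
```

Call:
send_rows(increments="0 0 0.5 0 0 0 255; 0 0 1.8 0 0 0 255; 0 0 3.2 0 0 0 255; 0 0 4.3 0 0 0 255; 0 0 5 0 0 0 255; 0 0 5.2 0 0 0 255; 0 0 5.2 0 0 0 255; 0 0 5.2 0 0 0 255; 0 0 5.2 0 0 0 255; 0 0 5.2 0 0 0 255")

```text
t: 43.68
tcp_pos: [0.4529, 0.0084, 0.0454]
ee_rot: [-0.093, 3.139, -0.0]
force: [-0.0, 0.6, -0.9]
grip_width: 0.0376
grip_force: 40.4
```

```bash
python3 - <<'E'
from h import *
o=env.get_obs();print(o["tcp_pos"],o["grip_width"])
a=shift(.4528,.0085,.0395,1.63)
E
```

```text
[0.45293748 0.00837579 0.04543944] 0.03763232231074018
[0.  0.  0.6] [-0.     0.001 -0.   ]
```

Call:
send_rows(increments="0 0 0.3 0 0 0 255; 0 0 0.5 0 0 0 255; 0 0 0.6 0 0 0 255; 0 0 0.6 0 0 0 255; 0 0 0.6 0 0 0 255; 0 0 0.6 0 0 0 150; 0 0 0.6 0 0 0 100; 0 0 0.6 0 0 0 50; 0 0 0.6 0 0 0 0; 0 0 0.6 0 0 0 0")

```text
t: 44.52
tcp_pos: [0.4525, 0.0084, 0.0387]
ee_rot: [0.093, -3.14, -0.0]
force: [-0.4, -1.0, -0.5]
grip_width: 0.083
grip_force: 0.0
```

Call:
send_rows(increments="0 0 0 0 0 0 0; 0 0 -1 0 0 0 0; 0 0 -3.5 0 0 0 0; 0 0 -6.5 0 0 0 0; 0 0 -9.5 0 0 0 0; 0 0 -12 0 0 0 0; 0 1 -13 0 0 0 0; 0 4 -13 0 0 0 0; 0 7.5 -13 0 0 0 0; 0 11 -13 0 0 0 0")

```text
t: 45.35
tcp_pos: [0.4458, 0.1194, 0.1692]
ee_rot: [-0.09, 3.14, 0.0]
force: [1.0, 0.3, 0.6]
grip_width: 0.0854
grip_force: 0.0
```

```bash
python3 - <<'E'
from h import *
o=env.get_obs();print(o["tcp_pos"],o["grip_width"])
print(fit("bottle",.561,.0138,.004),fit("canister",.4528,.0085,.004,.06,True,snap=False),fit("large_mount",.5485,-.316,.19,snap=False))
im=env.snapshot("scene"); cv2.imwrite("pics/s8.png",im[:,:,::-1])
E
```

```text
[0.44576263 0.11944302 0.16920546] 0.08540601883519469
(array([0.5599339 , 0.01408043]), np.float64(0.16498282547065474), ['scene', 'top']) (array([0.45184826, 0.00950381, 0.06493553]), np.float64(0.22817629467245837), ['scene', 'top']) (array([ 0.54876127, -0.31739118]), np.float64(0.17672631748839604), ['scene', 'top'])
```

View pics/s8.png

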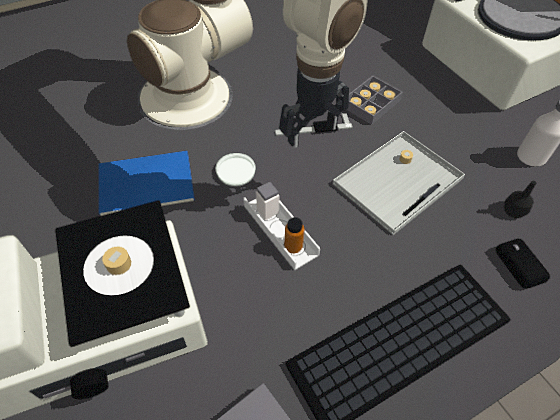

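The bottle (294,236) and canister (266,200) stand back in the channel. The small mount (406,157) is in the tray and the large mount (117,260) is centred on the stage; the gripper touches nothing. Handing in.

```bash
python3 -c "
from workcell import env
print(env.sign_off())"
```

```text
the job is handed in; nothing more can be done
None
```

The specimen change is done and handed in at about 45 s of the 136 s allowed: by the last camera check the large mount is about 1 mm from the stage opening's centre, the small mount stands in the tray, and the bottle and canister are upright in the channel within about 2 mm of where they started; the hand-in returned no verdict.

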